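# Snap the lids back on two sugar canisters

## Robot

A 6-joint arm with a two-finger parallel gripper is mounted at the origin on the work surface. World frame = base frame: x ahead of the robot, y to its left, z up, the work surface at z = 0. Lengths are in m, angles in rad, forces in N, time in s.
With the tool pointing down it reaches from about 0.225 to 0.875 m from the base axis. Payload 3.4 kg.
Tool frame: the origin (TCP) lies midway between the tips of the shut fingers; the grasp point (between the pads) lies 19 mm behind it; x points along the fingers, y is the direction in which the jaws open and shut, and the axes are right-handed (so a half turn about x gives the same grasp; the last joint's range is limited). The gripper opens to 85 mm and grips with 20 to 120 N. Pads are 22 mm wide; open, the fingers measure 114 mm over their backs; the gripper's body (76 mm by 85 mm) begins 54 mm behind the grasp point. The pads swing forward as they close: fully open they stand 13 mm farther back than shut.
Start: joints at [-1.337, 0.276, 1.505, -0, 1.361, -0.121], TCP at [0.2, -0.539, 0.231] pointing down, gripper open.
Joint ranges: [-2.89, 2.89], [-0.75, 2.08], [0.22, 2.7], [-1.18, 4.32], [0.11, 2.71], [-2.7, 2.7]. Speed limits (rad/s): [2.57, 2.57, 3.14, 3.14, 3.14, 3.14].

## Interface

Orientations are given as a unit quaternion [w, x, y, z].
In Python, from rig import manip, get_image, get_calibration, ticket gives the robot as it stands. The module is installed in compiled form; this text tells all that it offers.
- The arm moves only by the tool arm_command, never from a script. Its argument "series" is text: rows parted by semicolons, each of 7 numbers parted by spaces: the shift along the tool's x, y, z in units of 0.1 m (1.0 is 0.1 m), then the turn, a rotation vector about the tool's x, y, z in units of pi rad (1.0 is pi rad), then the opening, from -1 (shut) to 1 (fully open), so that 0 is half open. In form: tx ty tz rx ry rz claw; .... A call has 1 to 12 rows; each row shifts and turns the commanded pose from where the row before left it, along the tool's axes as they then stand; what a row does not reach is not made up. A row lasts 1/12 s, in which the tool goes at most 41.7 mm and 7.16 degrees, less where a joint would pass 70% of its speed; a pose out of reach is approached as far as the arm can. A call with a number of a shift or a turn outside -1 to 1 is refused whole. A call with a gripper value outside its range is refused whole. The fingers move at their own pace and stop on an object; "squeeze" is the grip in N (left out, the last holds). Time passes only in rows, so rows that do not move let the fingers close. It gives the time, the measured TCP pose, the force and the opening at its end, in the units of the state.
- manip.get_state(): the state, without advancing time (a new reading comes with each control period).
- get_image(name): name is "side" or "top" or "wrist"; returns the picture (480x640x3 uint8, red, green, blue); there is no depth.
- get_calibration(name): a dict with "fx", "fy", "cx", "cy" (pixels), "cam_to_world" (4x4, takes a point from camera to world coordinates); the wrist camera has in their place "tool_from_camera" (4x4, takes a point from camera to tool coordinates, whose origin is the TCP and whose axes are the tool frame's). Camera axes: x right, y down, z forward; pixel columns grow to the right and rows downward; lengths in m; the calibration is good to about 2 mm. The wrist camera is an equidistant fisheye: a pixel r from the principal point sees the ray r / f radians off the axis. A picture is of the moment at which its call begins: read the wrist's pose just before it. get_calibration takes no time and is no camera call.
- ticket.sign_off(): hands the job in, once; it reports no verdict.
The state is a dict: "clock": time; "qpos": joint angles; "qd": joint speeds; "effort": joint torques, N m; "position": TCP position; "ee_rot": TCP orientation; "contact_force": force on the tool from outside, world axes, zero at the start; "moment": the same for the moment, N m; "width": finger opening in m.
Only numpy, scipy, OpenCV 4.12 (cv2) and the standard library are available. Lean on these libraries where they do the work, as an engineer would, in place of code of your own. Each camera call takes 0.05 s, during which the arm holds its last target. There are 200 camera calls.

## Task

Both sugar canisters on the coffee counter have just been refilled. Put each one's own lid back on, the wide lid on the wide canister and the narrow lid on the narrow one in either order, pressing it down level past the click until it is fully home, with the canisters left standing on the counter. Do not let go of the second lid: finish while still holding it pressed firmly down on its canister, and leave the mug, the napkin tray and the cup of stirrers where they stand.

Things in the scene. Friction and masses are not known exactly. Their poses are not given: they have to be found in the camera images.
- wide_canister: the wide white plastic canister, filled with paper sugar sachets, about 0.9 kg, loose on the counter: round, body 108 mm across, 96 mm tall in all, standing upright. Origin: centre of its underside; z up. Its top 23 mm is a straight neck 94 mm across with a chamfered rim; six springy snap lugs stand 4 mm out of the neck, centred 10 mm below the rim. The lugs may face any way.
- wide_canister_rim (a point): centre of the wide canister's mouth, level with the rim, 96 mm up. Home: lid plate on the rim, lid centre 101 mm above the canister's underside. Pushed on level, the lid slides freely until 13 mm above home; the push then rises to 9 to 14 N near 11 mm and drops to 1 or 2 N (the click); from 5 mm the lugs pull it on. A snapped lid stays on when let go.
- narrow_canister: the narrow white plastic canister, filled with paper sugar sachets, about 0.6 kg, loose on the counter: round, body 80 mm across, 80 mm tall in all, standing upright. Origin: centre of its underside; z up. Its top 23 mm is a straight neck 66 mm across with a chamfered rim; six springy snap lugs stand 4 mm out of the neck, centred 10 mm below the rim. The lugs may face any way.
- narrow_canister_rim (a point): centre of the narrow canister's mouth, level with the rim, 80 mm up. Home: lid plate on the rim, lid centre 85 mm above the canister's underside. Pushed on level, the lid slides freely until 13 mm above home; the push then rises to 9 to 14 N near 11 mm and drops to 1 or 2 N (the click); from 5 mm the lugs pull it on. A snapped lid stays on when let go.
- wide_lid: the wide grey snap lid, 85 g, loose, lying knob up on the counter: 108 mm across and 50 mm tall in all. From its underside up: a 20 mm skirt (bead at its lower edge, 98 mm clear inside), a 4 mm plate (20 to 24 mm), and a round plain hard-plastic knob 26 mm across and 26 mm tall (24 to 50 mm) on its axis. Origin: centre of its underside; z up through the knob.
- wide_lid_center (a point): the wide lid's centre, on its axis half-way up, 25 mm above its underside: the knob runs from 1 mm below to 25 mm above this point
- narrow_lid: the narrow grey snap lid, 55 g, loose, lying knob up on the counter: 80 mm across and 50 mm tall in all. From its underside up: a 20 mm skirt (bead at its lower edge, 70 mm clear inside), a 4 mm plate (20 to 24 mm), and a round plain hard-plastic knob 26 mm across and 26 mm tall (24 to 50 mm) on its axis. Origin: centre of its underside; z up through the knob.
- narrow_lid_center (a point): the narrow lid's centre, on its axis half-way up, 25 mm above its underside: the knob runs from 1 mm below to 25 mm above this point
- mug: white ceramic mug, 82 mm across, 94 mm tall, handle to its +y; origin centre of its underside. Leave it alone.
- napkin_tray: clear square tray of paper napkins, 130 x 130 mm, 55 mm tall; origin centre of its underside. Leave it alone.
- stirrer_cup: steel cup of wooden stirrers, 72 mm across, 90 mm tall, the sticks reaching 150 mm; origin centre of its underside. Leave it alone.
Things that resemble listed ones, but are neither listed nor needed, are in the scene too. Leave any pink look-alike of the narrow_lid alone.

How it is judged:
By the outcome, as a careful person would: the job done as asked, in the order asked, and still so for the second after the job is handed in, while the arm keeps its last pose, push and grip.
It also fails if it takes over 67 s, if anything falls off the work surface, if the arm or the gripper's body presses on something with over 40 N, if the wrist force passes 120 N, or if a joint passes its speed limit or range.

## Working session

There is one attempt and no reset: what is moved stays moved. The work goes in short steps, Python scripts to look and compute and a tool call to move; the robot and the scene stay as the last step left them, time stands still between calls to the robot, and variables do not carry over. Pictures are saved under pics/ and viewed, about 8 in all and at most 12, crops included, and the job is handed in when it is done.

Besides the shell and the picture viewer there is one more tool, called as name(argument=value, ...), one argument or row to a line, values as JSON. arm_command: Moves the arm, as the interface text tells. Shifts and turns lie within -1 to 1; 1 stands for 0.1 m of shift or pi rad of turn. Its arguments: {"type":"object","properties":{"series":{"type":"string"},"squeeze":{"type":"number"}},"required":["series"]}

```bash
mkdir -p pics; python3 - <<'E'
from rig import manip,get_image,get_calibration
import cv2,numpy as np
np.set_printoptions(precision=4,suppress=True)
for n in("top","side"):
    cv2.imwrite(f"pics/{n}0.png",get_image(n)[:,:,::-1]); print(n,get_calibration(n))
print(get_calibration("wrist")); print(manip.get_state())
E
```

```text
top {'fx': 452.7417840633717, 'fy': 452.7417840633717, 'cx': 316.68673030926294, 'cy': 243.1426958112709, 'cam_to_world': array([[-0.0036, -0.9898,  0.1421,  0.4641],
       [-0.9997,  0.0067,  0.0214,  0.0812],
       [-0.0221, -0.142 , -0.9896,  1.021 ],
       [ 0.    ,  0.    ,  0.    ,  1.    ]])}
side {'fx': 507.56995033356355, 'fy': 507.56995033356355, 'cx': 327.9282550819477, 'cy': 247.01394913770693, 'cam_to_world': array([[-0.942 , -0.1735,  0.2872,  0.2259],
       [-0.3351,  0.5288, -0.7798,  1.0346],
       [-0.0166, -0.8308, -0.5563,  0.7934],
       [ 0.    ,  0.    ,  0.    ,  1.    ]])}
{'fx': 371.64829954431775, 'fy': 371.64829954431775, 'cx': 318.02778322117126, 'cy': 236.45809300009938, 'tool_from_camera': array([[-0.0001, -0.2661,  0.964 , -0.1421],
       [ 1.    , -0.0009, -0.0001, -0.0002],
       [ 0.0009,  0.964 ,  0.2661, -0.0673],
       [ 0.    ,  0.    ,  0.    ,  1.    ]])}
{'clock': 0.1, 'qpos': array([-1.337 ,  0.2765,  1.506 , -0.    ,  1.3607, -0.121 ]), 'qd': array([-0.0022, -0.0004, -0.0025,  0.001 ,  0.0003, -0.0012]), 'effort': array([  0.0012, -41.77  , -24.6405,  -0.0001,   0.0058,  -0.    ]), 'position': array([ 0.1996, -0.5387,  0.2305]), 'ee_rot': array([-0.1242, -0.696 , -0.1254,  0.696 ]), 'contact_force': array([ 0.3528,  0.0667, -0.1806]), 'moment': array([0.0157, 0.0575, 0.0078]), 'width': 0.08550706217782311}
```

View pics/top0.png

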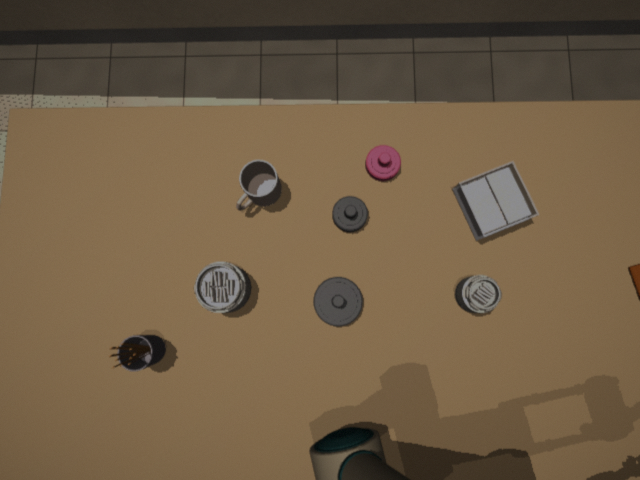

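View pics/side0.png

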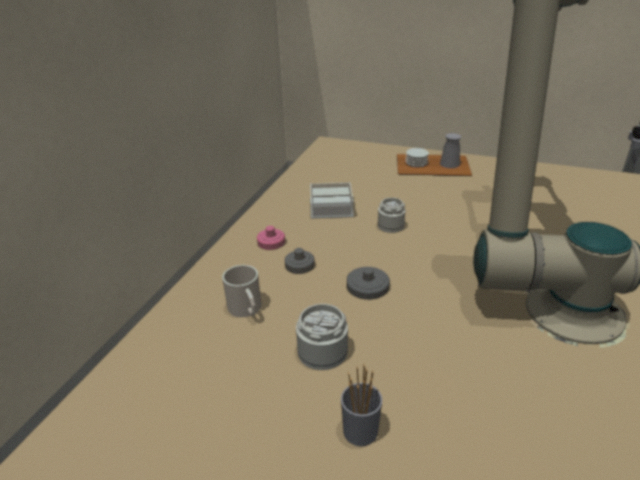

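The top view shows the wide grey lid at about (338,301) and the narrow grey lid at (350,212). The pink look-alike is at (383,162), to be left alone. The wide canister is at (222,287) and the narrow one at (479,294). I'll measure these and confirm them in one enlarged crop.

```bash
cat > h.py <<'E'
import numpy as np,cv2
from rig import manip,get_image,get_calibration
from scipy.spatial.transform import Rotation as R
np.set_printoptions(precision=4,suppress=True)
def ray2plane(name,u,v,z):
    c=get_calibration(name);T=c["cam_to_world"]
    d=T[:3,:3]@[(u-c["cx"])/c["fx"],(v-c["cy"])/c["fy"],1];o=T[:3,3]
    return o+d*(z-o[2])/d[2]
def proj(name,P):
    c=get_calibration(name);T=c["cam_to_world"];p=(np.atleast_2d(P)-T[:3,3])@T[:3,:3]
    return np.c_[c["fx"]*p[:,0]/p[:,2]+c["cx"],c["fy"]*p[:,1]/p[:,2]+c["cy"]]
def wT(s):
    T=np.eye(4);q=s["ee_rot"];T[:3,:3]=R.from_quat([q[1],q[2],q[3],q[0]]).as_matrix();T[:3,3]=s["position"];return T
def wproj(s,P):
    c=get_calibration("wrist");T=wT(s)@c["tool_from_camera"];p=(np.atleast_2d(P)-T[:3,3])@T[:3,:3]
    th=np.arctan2(np.hypot(p[:,0],p[:,1]),p[:,2]);ph=np.arctan2(p[:,1],p[:,0])
    return np.c_[c["cx"]+c["fx"]*th*np.cos(ph),c["cy"]+c["fx"]*th*np.sin(ph)]
def wray(s,u,v,z):
    c=get_calibration("wrist");T=wT(s)@c["tool_from_camera"];a=np.array([u-c["cx"],v-c["cy"]]);r=np.linalg.norm(a);th=r/c["fx"]
    d=T[:3,:3]@np.r_[a/r*np.sin(th),np.cos(th)];o=T[:3,3];return o+d*(z-o[2])/d[2]
def circ(x,y,z,r):
    t=np.linspace(0,2*np.pi,60);return np.c_[x+r*np.cos(t),y+r*np.sin(t),0*t+z]
E
python3 - <<'E'
from h import *
im=cv2.imread("pics/top0.png")
big=cv2.resize(im[140:350,180:520],None,fx=2.35,fy=2.35,interpolation=cv2.INTER_CUBIC)
for n,u,v,z,r in[("WC",222,287,.096,.047),("NC",480,293,.08,.033),("WL",338.5,301,.05,.013),("NL",350,211.5,.05,.013)]:
    p=ray2plane("top",u,v,z);print(n,p,p@0+np.hypot(p[0],p[1]))
    cs=[(z,r)]
    if n[1]=="L": cs.append((.024,.054 if n=="WL" else .04))
    else: cs.append((0,r+.007))
    for zz,rr in cs:
        q=((proj("top",circ(p[0],p[1],zz,rr))-[180,140])*2.35).astype(int)
        cv2.polylines(big,[q],True,(0,255,0),1)
cv2.imwrite("pics/c1.png",big)
E
```

```text
Traceback (most recent call last):
ValueError: matmul: Input operand 1 does not have enough dimensions (has 0, gufunc core with signature (n?,k),(k,m?)->(n?,m?) requires 1)
```

```bash
python3 - <<'E'
from h import *
im=cv2.imread("pics/top0.png")
big=cv2.resize(im[140:350,180:520],None,fx=2.35,fy=2.35,interpolation=cv2.INTER_CUBIC)
for n,u,v,z,r in[("WC",222,287,.096,.047),("NC",480,293,.08,.033),("WL",338.5,301,.05,.013),("NL",350,211.5,.05,.013)]:
    p=ray2plane("top",u,v,z);print(n,p,np.hypot(p[0],p[1]))
    cs=[(z,r)]
    if n[1]=="L": cs.append((.024,.054 if n=="WL" else .04))
    else: cs.append((0,r+.007))
    for zz,rr in cs:
        q=((proj("top",circ(p[0],p[1],zz,rr))-[180,140])*2.35).astype(int)
        cv2.polylines(big,[q],True,(0,255,0),1)
cv2.imwrite("pics/c1.png",big)
E
```

```text
WC [0.5076 0.2952 0.096 ] 0.587223801442411
NC [ 0.4937 -0.2332  0.08  ] 0.545980980772658
WL [0.479  0.0562 0.05  ] 0.48226658272677786
NL [0.6729 0.0291 0.05  ] 0.6735528509301251
```

View pics/c1.png

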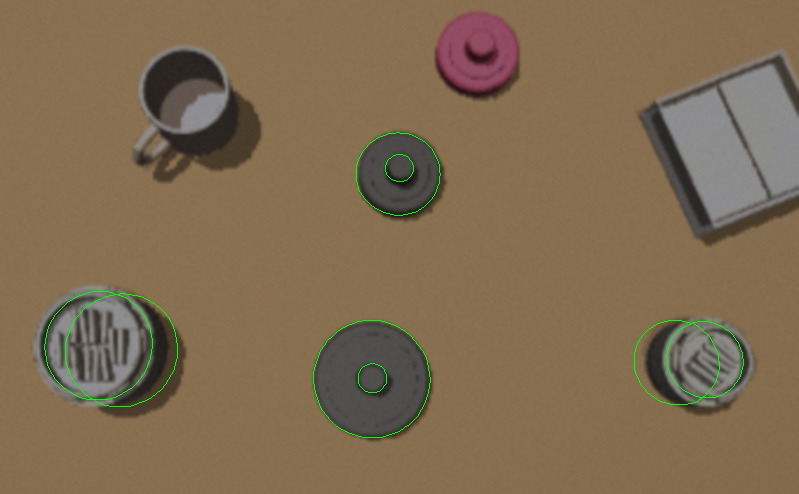

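The overlays match both grey lids: wide (0.479,0.056), narrow (0.673,0.029). The grey lid at crop (399,172) is the narrow one and the pink one at (480,45) is the decoy. The canister positions need a closer look with the wrist camera.

```bash
cat >> h.py <<'E'
def go(p,s=None,M=None):
    s=s or manip.get_state();T=wT(s);print("pos",s["position"],"F",s["contact_force"],"t",s["clock"],"w",s["width"])
    d=T[:3,:3].T@(np.array(p)-T[:3,3])*10
    Rt=np.array([[0,0,0]]) 
    y=T[:3,1];yaw=np.arctan2(y[1],y[0]); Rl=np.column_stack([[0,0,-1],[np.cos(yaw),np.sin(yaw),0],np.cross([0,0,-1],[np.cos(yaw),np.sin(yaw),0])])
    print("shift units",d,"level turn",R.from_matrix(T[:3,:3].T@Rl).as_rotvec()/np.pi,"yaw",yaw)
E
python3 - <<'E'
from h import *
s=manip.get_state();print(wT(s));print(wproj(s,[[.494,-.233,.08],[.508,.295,.096]]))
# look-poses: same orientation, TCP xy s.t. canister at image centre
for p,z in(([.494,-.233,.08],.25),([.508,.295,.096],.25)):
    s2=dict(s);s2["position"]=np.array([0,0,z]);c=get_calibration("wrist");q=wray(s2,c["cx"]+.01,c["cy"],p[2]);t=np.array([p[0]-q[0],p[1]-q[1],z]);print(t);go(t)
E
```

```text
[[-0.0004  0.3474 -0.9377  0.1996]
 [ 0.0016 -0.9377 -0.3474 -0.5387]
 [-1.     -0.0016 -0.0002  0.2305]
 [ 0.      0.      0.      1.    ]]
[[ 134.973  -142.396 ]
 [ -86.8289 -103.3727]]
[ 0.5118 -0.227   0.25  ]
pos [ 0.1996 -0.5387  0.2305] F [ 0.3528  0.0667 -0.1806] t 0.1 w 0.08550706217782311
shift units [-0.1909 -1.8391 -4.0105] level turn [-0.     -0.0001  0.0005] yaw -1.21599225351177
[0.5217 0.2995 0.25  ]
pos [ 0.1996 -0.5387  0.2305] F [ 0.3528  0.0667 -0.1806] t 0.1 w 0.08550706217782311
shift units [-0.1826 -6.7418 -5.932 ] level turn [-0.     -0.0001  0.0005] yaw -1.21599225351177
```

arm_command(
  series="-0.017 -0.157 -0.294 0 0 0 1; -0.017 -0.157 -0.294 0 0 0 1; -0.017 -0.157 -0.294 0 0 0 1; -0.017 -0.157 -0.294 0 0 0 1; -0.017 -0.157 -0.294 0 0 0 1; -0.017 -0.157 -0.294 0 0 0 1; -0.017 -0.157 -0.294 0 0 0 1; -0.017 -0.157 -0.294 0 0 0 1; -0.017 -0.157 -0.294 0 0 0 1; -0.017 -0.157 -0.294 0 0 0 1; -0.017 -0.157 -0.294 0 0 0 1; 0 0 0 0 0 0 1",
  squeeze=100,
)

```text
clock: 1.1
position: [0.4463, -0.2604, 0.25]
ee_rot: [0.126, 0.697, 0.128, -0.695]
contact_force: [-0.3, 0.1, -0.4]
width: 0.0856
```

```bash
python3 - <<'E'
from h import *
import json
s=manip.get_state();im=get_image("wrist")[:,:,::-1].copy();cv2.imwrite("pics/w1raw.png",im)
json.dump({k:np.array(v).tolist() for k,v in s.items()},open("w1.json","w"))
p=[.494,-.233]
for z,r in((.08,.033),(.057,.04),(0,.04)): cv2.polylines(im,[wproj(s,circ(*p,z,r)).astype(int)],True,(0,255,0),1)
cv2.imwrite("pics/w1.png",im)
go([.46,-.24,.25],s)
go([.47,.29,.25],s)
E
```

```text
pos [ 0.4463 -0.2604  0.25  ] F [-0.327   0.0716 -0.4025] t 1.1 w 0.08562729048799333
shift units [ 0.0013 -0.1424 -0.2005] level turn [-0.     -0.0012  0.0006] yaw -1.2108211741722714
pos [ 0.4463 -0.2604  0.25  ] F [-0.327   0.0716 -0.4025] t 1.1 w 0.08562729048799333
shift units [ 0.0183 -5.0675 -2.161 ] level turn [-0.     -0.0012  0.0006] yaw -1.2108211741722714
```

View pics/w1.png

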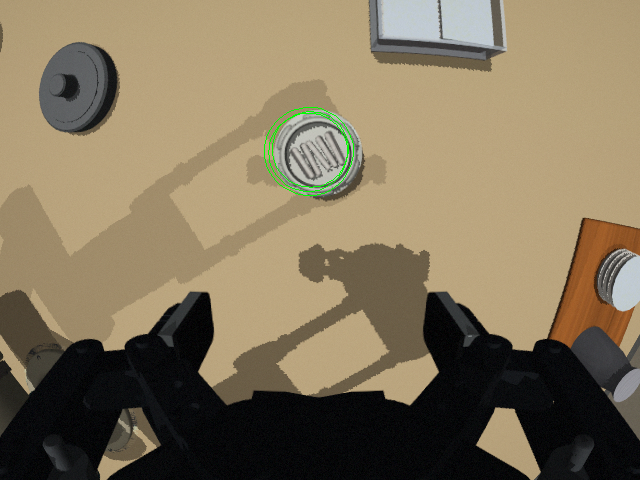

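The wrist view shows the narrow canister at about (318,152), roughly 10 px off the overlay. I'll fit its silhouette.

```bash
cat >> h.py <<'E'
from scipy.optimize import minimize
def fitcan(img,pj,p0,H,rb,rn,crop=70,out=None):
    """fit xy of canister by silhouette (low-saturation mask) overlap"""
    c=pj(np.array([[p0[0],p0[1],H*.7]]))[0].astype(int);x0,y0=c-crop
    sub=img[max(y0,0):y0+2*crop,max(x0,0):x0+2*crop];x0,y0=max(x0,0),max(y0,0)
    hsv=cv2.cvtColor(sub,cv2.COLOR_BGR2HSV);m=(hsv[...,1]<60).astype(np.uint8)
    m=cv2.morphologyEx(m,cv2.MORPH_OPEN,np.ones((3,3),np.uint8))
    n,l,st,ce=cv2.connectedComponentsWithStats(m);k=1+np.argmin([np.hypot(*(q-crop))-0.5*np.sqrt(a) for q,a in zip(ce[1:],st[1:,4])])
    cs,_=cv2.findContours((l==k).astype(np.uint8),cv2.RETR_EXTERNAL,cv2.CHAIN_APPROX_NONE)
    m=cv2.drawContours(np.zeros_like(m),[max(cs,key=cv2.contourArea)],-1,1,-1)
    S=8
    def sil(p):
        a=np.zeros((m.shape[0]*3,m.shape[1]*3),np.uint8)
        for C in((circ(*p,0,rb),circ(*p,H-.023,rb)),(circ(*p,H-.023,rn),circ(*p,H,rn))):
            q=(pj(np.vstack(C))-[x0,y0]+.5)*3*S
            cv2.fillConvexPoly(a,cv2.convexHull(q.astype(np.int32)),1,shift=3)
        return a
    M=cv2.resize(m,None,fx=3,fy=3,interpolation=cv2.INTER_NEAREST)
    f=lambda p:np.sum(sil(p)!=M)
    r=minimize(f,p0,method="Nelder-Mead",options=dict(initial_simplex=np.array(p0)+[[0,0],[.01,0],[0,.01]],xatol=1e-4))
    if out:
        o=cv2.resize(sub,None,fx=3,fy=3);cs,_=cv2.findContours(sil(r.x),0,1);cv2.drawContours(o,cs,-1,(0,255,0),1);cs,_=cv2.findContours(M,0,1);cv2.drawContours(o,cs,-1,(0,0,255),1);cv2.imwrite(out,o)
    return r.x,r.fun/M.sum()
E
python3 - <<'E'
from h import *
import json
s=json.load(open("w1.json"));W=cv2.imread("pics/w1raw.png");T=cv2.imread("pics/top0.png")
a=fitcan(W,lambda P:wproj(s,P),[.494,-.233],.08,.04,.033,out="pics/f1.png");print("NC wrist",a)
b=fitcan(T,lambda P:proj("top",P),[.494,-.233],.08,.04,.033,crop=45,out="pics/f2.png");print("NC top",b)
b=fitcan(T,lambda P:proj("top",P),[.508,.295],.096,.054,.047,crop=45,out="pics/f3.png");print("WC top",b)
o=[cv2.resize(cv2.imread(f"pics/f{i}.png"),(260,260)) for i in(1,2,3)];cv2.imwrite("pics/f.png",np.hstack(o))
E
```

```text
NC wrist (array([ 0.4955, -0.2409]), np.float64(0.013001593510068086))
NC top (array([ 0.4942, -0.2424]), np.float64(0.06630692502657183))
WC top (array([0.5103, 0.3067]), np.float64(0.039644131593097716))
```

View pics/f.png

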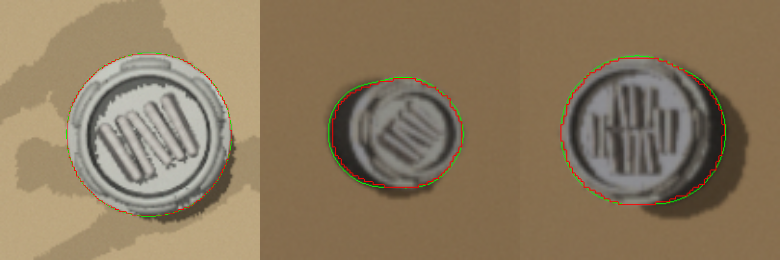

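arm_command(
  series="0 -0.36 -0.155 0 0 0 1; 0 -0.36 -0.155 0 0 0 1; 0 -0.36 -0.155 0 0 0 1; 0 -0.36 -0.155 0 0 0 1; 0 -0.36 -0.155 0 0 0 1; 0 -0.36 -0.155 0 0 0 1; 0 -0.36 -0.155 0 0 0 1; 0 -0.36 -0.155 0 0 0 1; 0 -0.36 -0.155 0 0 0 1; 0 -0.36 -0.155 0 0 0 1; 0 -0.36 -0.155 0 0 0 1; 0 -0.36 -0.155 0 0 0 1",
)

```text
clock: 2.15
position: [0.4672, 0.2053, 0.2497]
ee_rot: [-0.125, -0.696, -0.124, 0.696]
contact_force: [1.3, -0.7, 0.5]
width: 0.0855
```

arm_command(
  series="0 -0.36 -0.155 0 0 0 1; 0 -0.2 -0.1 0 0 0 1; 0 0 0 0 0 0 1; 0 0 0 0 0 0 1",
)

```text
clock: 2.48
position: [0.4719, 0.2659, 0.2492]
ee_rot: [-0.126, -0.695, -0.125, 0.696]
contact_force: [0.2, 0.1, -0.5]
width: 0.0851
```

```bash
python3 - <<'E'
from h import *
s=manip.get_state();im=get_image("wrist")[:,:,::-1].copy();cv2.imwrite("pics/w2.png",im)
print(s["qd"]);
print("WC wrist",fitcan(im,lambda P:wproj(s,P),[.51,.307],.096,.054,.047,crop=100,out="pics/f4.png"))
go([.479,.0562,.12],s)
E
```

```text
[-0.0319 -0.0188  0.018  -0.0098  0.0069 -0.0015]
WC wrist (array([0.5113, 0.3074]), np.float64(0.010770928525176247))
pos [0.4719 0.2659 0.2492] F [ 0.1627  0.1251 -0.5461] t 2.4833 w 0.08508503991956337
shift units [1.2956 1.9883 0.6626] level turn [-0.      0.0005 -0.0004] yaw -1.2145620632777723
```

arm_command(
  series="0.18 0.284 0.095 0 0 0 0.3; 0.18 0.284 0.095 0 0 0 0.3; 0.18 0.284 0.095 0 0 0 0.3; 0.18 0.284 0.095 0 0 0 0.3; 0.18 0.284 0.095 0 0 0 0.3; 0.18 0.284 0.095 0 0 0 0.3; 0.18 0.284 0.095 0 0 0 0.3; 0 0 0 0 0 0 0.3; 0 0 0 0 0 0 0.3; 0 0 0 0 0 0 0.3",
)

```text
clock: 3.37
position: [0.4785, 0.0555, 0.1244]
ee_rot: [0.124, 0.696, 0.124, -0.696]
contact_force: [0.3, 0.0, -0.3]
width: 0.0554
```

```bash
python3 - <<'E'
from h import *
s=manip.get_state();im=get_image("wrist")[:,:,::-1].copy()
for z,r in((.05,.013),(.024,.054)): cv2.polylines(im,[wproj(s,circ(.479,.0562,z,r)).astype(int)],True,(0,255,0),1)
cv2.imwrite("pics/w3.png",im);go([.479,.0562,.027],s)
E
```

```text
pos [0.4785 0.0555 0.1244] F [ 0.255   0.0202 -0.2625] t 3.3667 w 0.05536970678008801
shift units [ 0.9737 -0.0044 -0.0069] level turn [ 0.     -0.0001 -0.    ] yaw -1.218649685905676
```

View pics/w3.png

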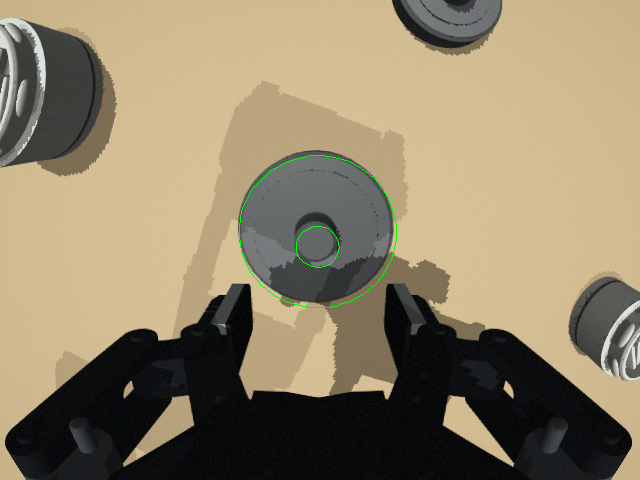

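The overlay sits about 4 px below the wide lid. The lid is centred near (316,230) with its knob top at (317,242), so it is about 2 mm further along -tool z. I'll correct for that and descend.

arm_command(
  series="0.2 0 -0.027 0 0 0 0.3; 0.3 0 0 0 0 0 0.3; 0.3 0 0 0 0 0 0.3; 0.12 0 0 0 0 0 0.3; 0.055 0 0 0 0 0 0.3; 0 0 0 0 0 0 0.3; 0 0 0 0 0 0 0.3",
)

```text
clock: 4.0
position: [0.482, 0.0581, 0.0274]
ee_rot: [0.125, 0.697, 0.125, -0.695]
contact_force: [0.5, -0.3, 0.7]
width: 0.056
```

arm_command(
  series="0 0 0 0 0 0 -1; 0 0 0 0 0 0 -1; 0 0 0 0 0 0 -1; 0 0 0 0 0 0 -1; 0 0 0 0 0 0 -1; 0 0 0 0 0 0 -1; 0 0 0 0 0 0 -1; 0 0 0 0 0 0 -1",
  squeeze=100,
)

```text
clock: 4.67
position: [0.4821, 0.0577, 0.0281]
ee_rot: [0.125, 0.697, 0.125, -0.695]
contact_force: [-1.4, 0.8, 7.9]
width: 0.0234
```

arm_command(
  series="-0.2 0 0 0 0 0 -1; -0.4 0 0 0 0 0 -1; -0.4 0 0 0 0 0 -1; -0.4 0 0 0 0 0 -1; 0 0 0 0 0 0 -1; 0 0 0 0 0 0 -1",
)

```text
clock: 5.17
position: [0.4829, 0.0575, 0.1695]
ee_rot: [0.125, 0.699, 0.124, -0.693]
contact_force: [-0.7, -0.3, -1.4]
width: 0.023
```

```bash
python3 - <<'E'
from h import *
s=manip.get_state();im=get_image("wrist")[:,:,::-1].copy()
x,y,z=s["position"];z0=z-.0274+.0
for zz,r in((.05,.013),(.024,.054),(.0,.054)): cv2.polylines(im,[wproj(s,circ(x,y,z0+zz,r)).astype(int)],True,(0,255,0),1)
cv2.imwrite("pics/w4.png",im);go([.511,.307,.17],s)
E
```

```text
pos [0.4829 0.0575 0.1695] F [-0.6661 -0.2634 -1.4161] t 5.1667 w 0.023018628947282193
shift units [-0.0035 -2.2423 -1.1299] level turn [ 0.     -0.0022 -0.0009] yaw -1.2161148621891615
```

View pics/w4.png

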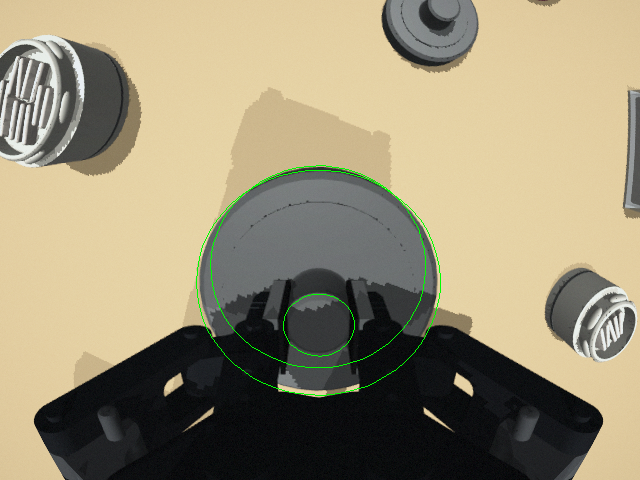

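The lid is held at the knob, level and within about 1 mm of the TCP (plate edge 198 to 440 px matches the overlay). Next I move it over the wide canister.

arm_command(
  series="0 -0.2 -0.1 0 -0.002 0 -1; 0 -0.3 -0.151 0 0 0 -1; 0 -0.35 -0.176 0 0 0 -1; 0 -0.35 -0.176 0 0 0 -1; 0 -0.35 -0.176 0 0 0 -1; 0 -0.35 -0.176 0 0 0 -1; 0 -0.242 -0.125 0 0 0 -1; 0 -0.1 -0.05 0 0 0 -1; 0 0 0 0 0 0 -1; 0 0 0 0 0 0 -1; 0 0 0 0 0 0 -1",
)

```text
clock: 6.13
position: [0.5083, 0.3052, 0.1647]
ee_rot: [-0.126, -0.693, -0.123, 0.699]
contact_force: [-0.5, -0.1, -1.2]
width: 0.0229
```

```bash
python3 - <<'E'
from h import *
s=manip.get_state();im=get_image("wrist")[:,:,::-1].copy()
for zz,r in((.096,.047),(.073,.054),(0,.054)): cv2.polylines(im,[wproj(s,circ(.511,.307,zz,r)).astype(int)],True,(0,255,0),1)
cv2.imwrite("pics/w5.png",im);cv2.imwrite("pics/s5.png",get_image("side")[:,:,::-1]);go([.511,.307,.12],s)
E
```

```text
pos [0.5083 0.3052 0.1647] F [-0.5464 -0.0508 -1.2063] t 6.1333 w 0.02290404715208765
shift units [ 0.4467 -0.0079 -0.036 ] level turn [-0.      0.003  -0.0004] yaw -1.2167223541106742
```

arm_command(
  series="0.1 -0.01 -0.036 0 0.003 0 -1; 0.15 0 0 0 0 0 -1; 0.1 0 0 0 0 0 -1; 0 0 0 0 0 0 -1; 0 0 0 0 0 0 -1; 0 0 0 0 0 0 -1; 0 0 0 0 0 0 -1",
)

```text
clock: 6.82
position: [0.5128, 0.3093, 0.1317]
ee_rot: [0.124, 0.698, 0.125, -0.694]
contact_force: [0.1, 0.3, -0.8]
width: 0.0232
```

```bash
python3 - <<'E'
from h import *
s=manip.get_state();go([.511,.307,.12],s);a=cv2.imread("pics/s5.png")
im=get_image("side")[:,:,::-1].copy();w=get_image("wrist")[:,:,::-1]
cv2.imwrite("pics/s6.png",np.hstack([cv2.resize(im[260:380,270:390],(400,400),interpolation=2),cv2.resize(w[120:440,160:480],(400,400))]))
E
```

```text
pos [0.5128 0.3093 0.1317] F [ 0.1101  0.2598 -0.7923] t 6.8167 w 0.023172191592641844
shift units [0.1164 0.015  0.0252] level turn [ 0.     -0.0015 -0.    ] yaw -1.2163574846277179
```

View pics/s6.png

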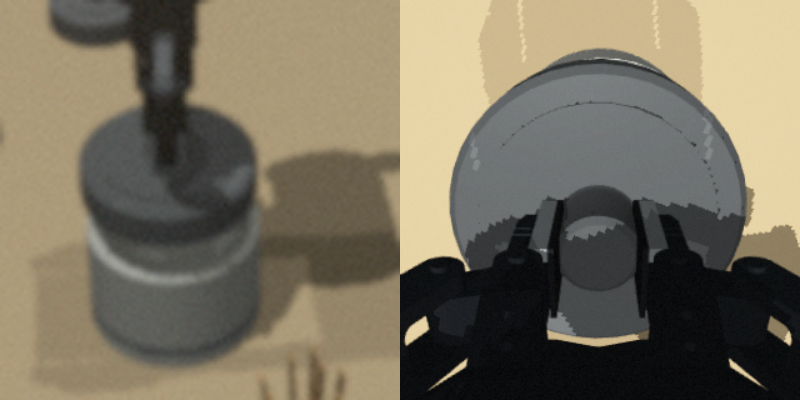

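The side crop shows the lid above the neck and roughly level. The lid looks 1 to 2 mm left of the body, which agrees with the pose residual, so I'll nudge and descend a little.

arm_command(
  series="0.04 0.012 0.02 0 0 0 -1; 0 0 0 0 0 0 -1; 0 0 0 0 0 0 -1; 0 0 0 0 0 0 -1",
)

```text
clock: 7.25
position: [0.5106, 0.3074, 0.1267]
ee_rot: [0.125, 0.697, 0.125, -0.695]
contact_force: [-0.0, -0.8, -0.4]
width: 0.0228
```

arm_command(
  series="0 0 0 0 0 0 -1; 0 0 0 0 0 0 -1",
)

```text
clock: 7.42
position: [0.5108, 0.3075, 0.1268]
ee_rot: [0.125, 0.697, 0.125, -0.695]
contact_force: [0.4, 0.8, -0.2]
width: 0.0227
```

arm_command(
  series="0 0 0 0 0 0 -1; 0 0 0 0 0 0 -1; 0 0 0 0 0 0 -1; 0 0 0 0 0 0 -1",
)

```text
clock: 7.75
position: [0.5107, 0.3074, 0.1268]
ee_rot: [0.125, 0.697, 0.125, -0.695]
contact_force: [0.0, 1.8, -0.9]
width: 0.023
```

arm_command(
  series="0.015 0 0 0 0 0 -1; 0.015 0 0 0 0 0 -1; 0.015 0 0 0 0 0 -1; 0.015 0 0 0 0 0 -1; 0.015 0 0 0 0 0 -1; 0.01 0 0 0 0 0 -1; 0 0 0 0 0 0 -1; 0 0 0 0 0 0 -1",
)

```text
clock: 8.42
position: [0.5107, 0.3074, 0.1182]
ee_rot: [0.125, 0.697, 0.125, -0.695]
contact_force: [-0.2, 0.6, -1.6]
width: 0.0231
```

It entered with no contact force. Pushing through the lugs.

arm_command(
  series="0.01 0 0 0 0 0 -1; 0.01 0 0 0 0 0 -1; 0.01 0 0 0 0 0 -1; 0.01 0 0 0 0 0 -1; 0.01 0 0 0 0 0 -1; 0.01 0 0 0 0 0 -1; 0 0 0 0 0 0 -1",
  squeeze=120,
)

```text
clock: 9.0
position: [0.512, 0.3076, 0.1143]
ee_rot: [0.125, 0.698, 0.125, -0.694]
contact_force: [-0.3, -1.8, 6.8]
width: 0.0222
```

arm_command(
  series="0.01 0 0 0 0 0 -1; 0.01 0 0 0 0 0 -1; 0.01 0 0 0 0 0 -1; 0.01 0 0 0 0 0 -1; 0 0 0 0 0 0 -1",
)

```text
clock: 9.42
position: [0.511, 0.3073, 0.1074]
ee_rot: [0.125, 0.697, 0.125, -0.695]
contact_force: [3.0, 0.5, -5.4]
width: 0.0225
```

arm_command(
  series="0.01 0 0 0 0 0 -1; 0.01 0 0 0 0 0 -1; 0.01 0 0 0 0 0 -1; 0.01 0 0 0 0 0 -1; 0 0 0 0 0 0 -1",
)

```text
clock: 9.83
position: [0.5102, 0.3076, 0.1043]
ee_rot: [0.124, 0.697, 0.125, -0.695]
contact_force: [0.3, -0.2, -1.4]
width: 0.022
```

arm_command(
  series="0.01 0 0 0 0 0 -1; 0.01 0 0 0 0 0 -1; 0 0 0 0 0 0 -1",
)

```text
clock: 10.08
position: [0.5103, 0.3076, 0.104]
ee_rot: [0.124, 0.697, 0.125, -0.695]
contact_force: [-2.7, -0.3, 7.7]
width: 0.0224
```

Bottomed at z=0.104 as predicted. I press a bit harder, then release.

arm_command(
  series="0.02 0 0 0 0 0 -1; 0.02 0 0 0 0 0 -1; 0 0 0 0 0 0 -1; 0 0 0 0 0 0 -1",
)

```text
clock: 10.42
position: [0.5104, 0.3077, 0.1036]
ee_rot: [0.124, 0.698, 0.125, -0.694]
contact_force: [-8.4, -3.9, 26.6]
width: 0.0227
```

arm_command(
  series="-0.03 0 0 0 0 0 -1; -0.02 0 0 0 0 0 -1; 0 0 0 0 0 0 0.1; 0 0 0 0 0 0 0.3; 0 0 0 0 0 0 0.3; 0 0 0 0 0 0 0.3; 0 0 0 0 0 0 0.3",
)

```text
clock: 11.0
position: [0.5106, 0.3074, 0.1027]
ee_rot: [0.125, 0.697, 0.125, -0.695]
contact_force: [0.0, -0.0, -0.4]
width: 0.0556
```

arm_command(
  series="-0.1 0 0 0 0 0 0.3; -0.3 0 0 0 0 0 0.3; -0.4 0 0 0 0 0 0.3; -0.3 0 0 0 0 0 0.3; 0 0 0 0 0 0 0.3; 0 0 0 0 0 0 0.3",
)

```text
clock: 11.5
position: [0.5118, 0.308, 0.2163]
ee_rot: [0.124, 0.699, 0.125, -0.693]
contact_force: [-0.7, 0.5, -0.1]
width: 0.0554
```

```bash
python3 - <<'E'
from h import *
s=manip.get_state();a=get_image("side")[:,:,::-1].copy();w=get_image("wrist")[:,:,::-1]
for z,r in((.1,.054),(.126,.013)): cv2.polylines(a,[proj("side",circ(.511,.307,z,r)).astype(int)],True,(0,255,0),1)
cv2.imwrite("pics/s7.png",np.hstack([cv2.resize(a[270:390,260:380],(400,400),interpolation=2),cv2.resize(w,(400,300))[[*range(300)]+[299]*100]]))
go([.676,.03,.12],s)
E
```

```text
pos [0.5118 0.308  0.2163] F [-0.6969  0.4973 -0.0797] t 11.5 w 0.05541093019356725
shift units [ 0.967   3.1774 -0.5658] level turn [-0.     -0.0028  0.0001] yaw -1.2159556077335514
```

View pics/s7.png

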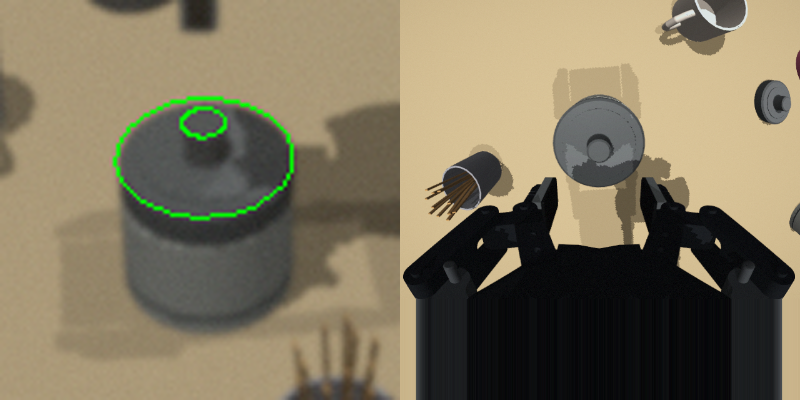

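The wide lid is home: the overlay matches the plate and knob exactly. Next, the narrow lid.

arm_command(
  series="0 0.353 -0.06 0 -0.001 0 0.3; 0 0.353 -0.06 0 0 0 0.3; 0.1 0.353 -0.06 0 0 0 0.3; 0.1 0.353 -0.06 0 0 0 0.3; 0.13 0.353 -0.06 0 0 0 0.3; 0.13 0.353 -0.065 0 0 0 0.3; 0.15 0.353 -0.065 0 0 0 0.3; 0.15 0.353 -0.065 0 0 0 0.3; 0.18 0.353 -0.065 0 0 0 0.3; 0 0 0 0 0 0 0.3; 0 0 0 0 0 0 0.3; 0 0 0 0 0 0 0.3",
)

```text
clock: 12.6
position: [0.6721, 0.0291, 0.1176]
ee_rot: [-0.124, -0.695, -0.125, 0.697]
contact_force: [0.8, -0.6, 0.6]
width: 0.0555
```

arm_command(
  series="0 0 0 0 0 0 0.3; 0 0 0 0 0 0 0.3",
)

```text
clock: 12.77
position: [0.6729, 0.0303, 0.1199]
ee_rot: [0.125, 0.696, 0.125, -0.696]
contact_force: [0.3, 0.4, -0.1]
width: 0.0554
```

```bash
python3 - <<'E'
from h import *
s=manip.get_state();im=get_image("wrist")[:,:,::-1].copy()
for z,r in((.05,.013),(.024,.04),(0,.04)): cv2.polylines(im,[wproj(s,circ(.675,.0305,z,r)).astype(int)],True,(0,255,0),1)
cv2.imwrite("pics/w8.png",cv2.resize(im[120:360,160:480],None,fx=2,fy=2));go([.675,.0305,.0275],s)
E
```

```text
pos [0.6729 0.0303 0.1199] F [ 0.3219  0.4419 -0.1219] t 12.7667 w 0.05538257549193056
shift units [ 0.9241  0.0056 -0.0203] level turn [-0.     -0.0001  0.    ] yaw -1.2144213584552346
```

View pics/w8.png

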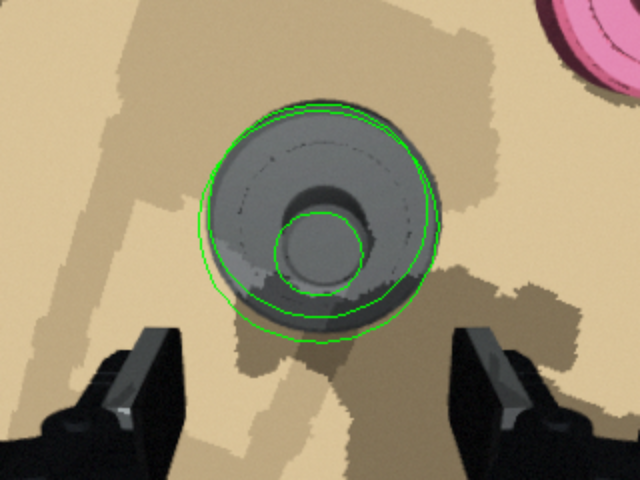

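In the 2x crop the narrow grey lid's knob is at (324,246) against the overlay's (319,254). That means shifting about +1.5 mm in tool y and -2 mm in tool z. The pink lid is well clear at upper right.

arm_command(
  series="0.2 0.02 -0.04 0 0 0 0.3; 0.3 0 0 0 0 0 0.3; 0.25 0 0 0 0 0 0.3; 0.12 0 0 0 0 0 0.3; 0.05 0 0 0 0 0 0.3; 0 0 0 0 0 0 0.3; 0 0 0 0 0 0 0.3; 0 0 0 0 0 0 0.3",
)

```text
clock: 13.48
position: [0.6792, 0.0285, 0.0292]
ee_rot: [0.125, 0.697, 0.125, -0.695]
contact_force: [-0.0, -0.3, 1.0]
width: 0.0554
```

arm_command(
  series="0 0 0 0 0 0 -1; 0 0 0 0 0 0 -1; 0 0 0 0 0 0 -1; 0 0 0 0 0 0 -1; 0 0 0 0 0 0 -1; 0 0 0 0 0 0 -1; 0 0 0 0 0 0 -1; 0 0 0 0 0 0 -1",
  squeeze=120,
)

```text
clock: 14.15
position: [0.6786, 0.0283, 0.029]
ee_rot: [0.125, 0.697, 0.125, -0.695]
contact_force: [-0.9, 0.0, 6.4]
width: 0.0224
```

arm_command(
  series="-0.2 0 0 0 0 0 -1; -0.4 0 0 0 0 0 -1; -0.4 0 0 0 0 0 -1; -0.4 0 0 0 0 0 -1; 0 0 0 0 0 0 -1; 0 0 0 0 0 0 -1",
)

```text
clock: 14.65
position: [0.6797, 0.0283, 0.1711]
ee_rot: [0.125, 0.699, 0.124, -0.693]
contact_force: [0.4, 0.2, -1.3]
width: 0.0223
```

```bash
python3 - <<'E'
from h import *
s=manip.get_state();im=get_image("wrist")[:,:,::-1].copy();cv2.imwrite("pics/w9raw.png",im)
x,y,z=s["position"];z0=z-.0275
for zz,r in((.05,.013),(.024,.04),(.0,.04)): cv2.polylines(im,[wproj(s,circ(x,y,z0+zz,r)).astype(int)],True,(0,255,0),1)
a=cv2.imread("pics/w4.png")
cv2.imwrite("pics/w9.png",np.hstack([cv2.resize(q[150:410,190:450],(400,400)) for q in(a,im)]));go([.495,-.241,.155],s)
E
```

```text
pos [0.6797 0.0283 0.1711] F [ 0.4033  0.2499 -1.3287] t 14.65 w 0.022286345262180984
shift units [0.1492 1.8829 2.6681] level turn [ 0.     -0.0022 -0.001 ] yaw -1.2160392513259528
```

View pics/w9.png

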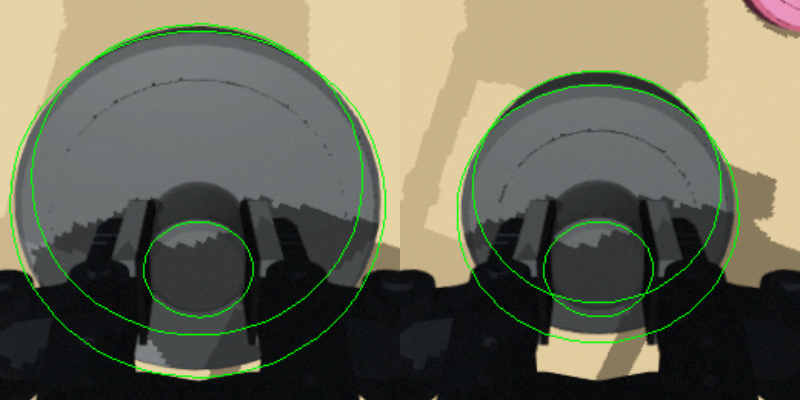

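Both grasps look the same relative to the tool, so I use the same TCP-to-canister alignment. Moving over the narrow canister.

arm_command(
  series="0 0.1 0.142 0 0 0 -1; 0 0.2 0.283 0 0 0 -1; 0 0.22 0.312 0 0 0 -1; 0 0.22 0.312 0 0 0 -1; 0 0.22 0.312 0 0 0 -1; 0 0.22 0.312 0 0 0 -1; 0 0.22 0.312 0 0 0 -1; 0 0.22 0.312 0 0 0 -1; 0 0.16 0.227 0 0 0 -1; 0 0.1 0.142 0 0 0 -1; 0 0 0 0 0 0 -1; 0 0 0 0 0 0 -1",
)

```text
clock: 15.7
position: [0.4916, -0.2404, 0.1655]
ee_rot: [-0.123, -0.695, -0.125, 0.697]
contact_force: [0.8, -0.3, -0.2]
width: 0.0219
```

arm_command(
  series="0.2 0 0 0 0 0 -1; 0.2 0 0 0 0 0 -1; 0 0 0 0 0 0 -1; 0 0 0 0 0 0 -1; 0 0 0 0 0 0 -1; 0 0 0 0 0 0 -1; 0 0 0 0 0 0 -1",
)

```text
clock: 16.28
position: [0.4939, -0.2406, 0.1284]
ee_rot: [0.125, 0.697, 0.124, -0.695]
contact_force: [-0.0, 0.9, 0.3]
width: 0.0222
```

```bash
python3 -c "
from h import *
go([.4953,-.2413,.115])"
```

```text
pos [ 0.4939 -0.2406  0.1284] F [-0.029   0.9267  0.2889] t 16.2833 w 0.022226470940826918
shift units [ 0.1339  0.0111 -0.01  ] level turn [ 0.     -0.0004 -0.0005] yaw -1.2154605932417737
```

arm_command(
  series="0.06 0.011 -0.01 0 0 0 -1; 0.06 0 0 0 0 0 -1; 0 0 0 0 0 0 -1; 0 0 0 0 0 0 -1; 0 0 0 0 0 0 -1; 0 0 0 0 0 0 -1",
)

```text
clock: 16.78
position: [0.4945, -0.2413, 0.1154]
ee_rot: [0.125, 0.696, 0.125, -0.696]
contact_force: [-0.2, -0.1, -0.1]
width: 0.0224
```

```bash
python3 - <<'E'
from h import *
go([.4953,-.2413,.105])
im=get_image("side")[:,:,::-1].copy();w=get_image("wrist")[:,:,::-1]
cv2.imwrite("pics/s10.png",np.hstack([cv2.resize(im[165:245,350:430],(400,400),interpolation=2),cv2.resize(w[120:440,160:480],(400,400))]))
E
```

```text
pos [ 0.4945 -0.2413  0.1154] F [-0.222  -0.1284 -0.0678] t 16.7833 w 0.02235460623430547
shift units [ 0.1043  0.0027 -0.0076] level turn [ 0.     -0.     -0.0001] yaw -1.216083356756368
```

View pics/s10.png

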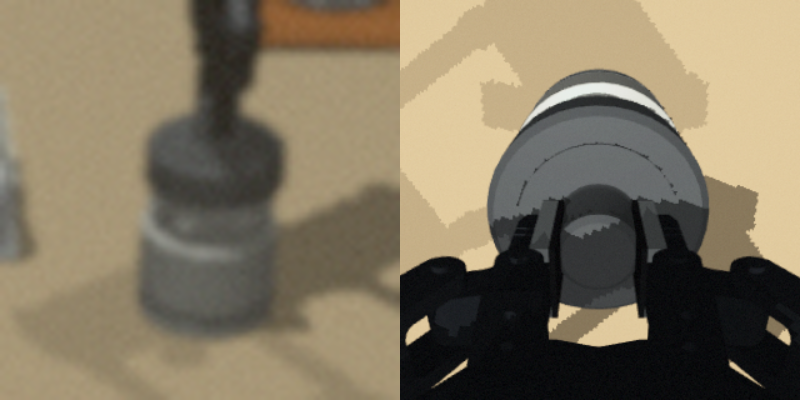

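```bash
python3 - <<'E'
from h import *
z=.1154-.029
f=lambda p:(proj("side",p)-[350,165])*5
print("lid plate x-range",[f(circ(.4945,-.2413,h,.04))[:,0].min().round() for h in(z,z+.024)],[f(circ(.4945,-.2413,h,.04))[:,0].max().round() for h in(z,z+.024)])
for h in(0,.057): q=f(circ(.4955,-.2411,h,.04));print("body",h,q.min(0),q.max(0))
E
```

```text
lid plate x-range [np.float64(143.0), np.float64(144.0)] [np.float64(282.0), np.float64(285.0)]
body 0 [135.3899 271.4792] [270.2425 341.5648]
body 0.057 [139.0169 189.249 ] [276.7791 257.0983]
```

The measured outlines agree with the predicted ones to about 1 mm. Inserting.

arm_command(
  series="0.015 0.002 -0.006 0 0 0 -1; 0.015 0 0 0 0 0 -1; 0.015 0 0 0 0 0 -1; 0.015 0 0 0 0 0 -1; 0.015 0 0 0 0 0 -1; 0.015 0 0 0 0 0 -1; 0.015 0 0 0 0 0 -1; 0 0 0 0 0 0 -1; 0 0 0 0 0 0 -1",
)

```text
clock: 17.63
position: [0.495, -0.2411, 0.1047]
ee_rot: [-0.125, -0.696, -0.125, 0.696]
contact_force: [0.3, -0.7, -0.6]
width: 0.0225
```

arm_command(
  series="0.01 0 0 0 0 0 -1; 0.01 0 0 0 0 0 -1; 0.01 0 0 0 0 0 -1; 0.01 0 0 0 0 0 -1; 0.01 0 0 0 0 0 -1; 0.01 0 0 0 0 0 -1; 0 0 0 0 0 0 -1",
)

```text
clock: 18.22
position: [0.496, -0.2414, 0.1003]
ee_rot: [0.125, 0.697, 0.124, -0.695]
contact_force: [-0.9, 1.2, 6.8]
width: 0.0223
```

arm_command(
  series="0.01 0 0 0 0 0 -1; 0.01 0 0 0 0 0 -1; 0.01 0 0 0 0 0 -1; 0.01 0 0 0 0 0 -1; 0.01 0 0 0 0 0 -1; 0.01 0 0 0 0 0 -1; 0 0 0 0 0 0 -1",
)

```text
clock: 18.8
position: [0.4949, -0.2411, 0.0919]
ee_rot: [-0.125, -0.696, -0.125, 0.696]
contact_force: [1.9, -0.2, -5.7]
width: 0.0224
```

Past the click and being pulled on. Next I seat it and press.

arm_command(
  series="0.01 0 0 0 0 0 -1; 0.01 0 0 0 0 0 -1; 0.01 0 0 0 0 0 -1; 0.01 0 0 0 0 0 -1; 0.01 0 0 0 0 0 -1; 0 0 0 0 0 0 -1",
)

```text
clock: 19.3
position: [0.4948, -0.2412, 0.0888]
ee_rot: [-0.125, -0.696, -0.125, 0.696]
contact_force: [-1.6, 1.1, 4.4]
width: 0.0222
```

arm_command(
  series="0.015 0 0 0 0 0 -1; 0.015 0 0 0 0 0 -1; 0 0 0 0 0 0 -1; 0 0 0 0 0 0 -1",
)

```text
clock: 19.63
position: [0.4949, -0.2412, 0.0885]
ee_rot: [0.125, 0.696, 0.124, -0.696]
contact_force: [-6.0, 3.8, 20.7]
width: 0.0222
```

arm_command(
  series="0.01 0 0 0 0 0 -1; 0 0 0 0 0 0 -1; 0 0 0 0 0 0 -1; 0 0 0 0 0 0 -1; 0 0 0 0 0 0 -1; 0 0 0 0 0 0 -1",
)

```text
clock: 20.13
position: [0.4949, -0.2413, 0.0884]
ee_rot: [0.126, 0.696, 0.124, -0.696]
contact_force: [-5.0, 3.9, 26.0]
width: 0.0223
```

```bash
python3 - <<'E'
from h import *
a=get_image("side")[:,:,::-1].copy();t=get_image("top")[:,:,::-1];cv2.imwrite("pics/t11.png",t)
for x,y,z,r in((.4952,-.2412,.084,.04),(.4952,-.2412,0,.04),(.511,.307,.1,.054),(.511,.307,.126,.013)): cv2.polylines(a,[proj("side",circ(x,y,z,r)).astype(int)],True,(0,255,0),1)
cv2.imwrite("pics/s11.png",np.hstack([cv2.resize(a[165:245,350:430],(400,400),interpolation=2),cv2.resize(a[150:450,200:500],(400,400),interpolation=2)]))
go([.495,-.241,.089])
E
```

```text
pos [ 0.4949 -0.2413  0.0884] F [-6.7865  3.6361 26.4717] t 20.2333 w 0.022273272245009697
shift units [-0.0055 -0.002  -0.0017] level turn [ 0.     -0.0003 -0.0006] yaw -1.21565413987607
```

The picture limit is used up, but the numbers are clear: z is at the predicted home height, the tool is level, and the push holds steady at 26 N. Handing in.

```bash
python3 -c "
from rig import ticket
print(ticket.sign_off())"
```

```text
the job is handed in; nothing more can be done
None
```

Both lids are on their own canisters, pressed past the click to home. The job was handed in at about 20 s with the narrow lid still gripped and pressed down.

- **Wide lid:** it stopped at the predicted home height (TCP about 0.104 m) and I pressed it to about 27 N before letting go. A side-view overlay afterwards matched the plate and knob.
- **Narrow lid:** the force showed the click and then the pull-on. The lid bottomed at TCP 0.0884 m against a predicted 0.089 m. It is held with a steady 26 N push, level to about 0.1°, with a 120 N grip setting.
- **Checks that failed or disagreed:**
  - The final side picture could not be viewed because the picture limit was reached. The narrow lid's end state therefore rests on the pose and force readings.
  - The top and wrist cameras differed by 3 to 5 mm on the lid positions; I mostly followed the wrist camera.
  - The gripper read about 22 mm on the 26 mm knobs both times.
- **Other objects:** I never moved near the mug, napkin tray, stirrer cup or pink lid at their height. I did not check them in a final picture.

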